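# Set out the soil test tray

### The job

Set out the green tray for the next soil test: stand the wide blue-lidded tin in the middle of the white tile and stack the small orange-lidded tin centrally on top of it; stand the amber bottle on the tray exactly midway between the centres of the two colour cards, and the cream jar on the tray exactly midway between the amber bottle and the wide tin. Leave everything upright and let go, never tip any of the four over, and do not shift the wash bottle, the beaker or the red meter.

Things in the scene. Friction and masses are not known exactly. Their poses are not given: they have to be found in the camera images.
- tile: Round white ceramic tile, 72 mm across, 8 mm thick, fixed on the floor of a shallow green plastic tray (300 x 330 mm). The tray's floor is 4 mm above the table, its rim 18 mm above the table. Origin at the centre of the tile's underside, z up. The tile and the two cards lie in the tray at the corners of an equal-sided triangle, 220 mm from centre to centre; which is at which corner varies, and so do the tray's place and turn.
- red_card: White colour-chart card with six colour patches and a red band along each short end, 72 x 54 mm, 3 mm thick, fixed flat on the tray's floor (which is 4 mm above the table). Origin at the centre of its underside, x along its long side, z up.
- blue_card: White colour-chart card with six colour patches and a blue band along each short end, 72 x 54 mm, 3 mm thick, fixed flat on the tray's floor. Origin at the centre of its underside, x along its long side, z up.
- wide_tin: Wide round aluminium soil tin with a flat blue lid, 58 mm across, 40 mm high, about 0.15 kg; stands on the table. Loose; origin at the centre of its underside, z up.
- small_tin: Small round aluminium soil tin with a flat orange lid, 44 mm across, 30 mm high, about 0.07 kg; stands on the table. Loose; origin at the centre of its underside, z up.
- amber_bottle: Brown (amber) indicator bottle with a yellow cap, body 38 mm across, 85 mm high with a narrower neck; straight-sided from the foot up to about 45 mm; about 0.09 kg; stands on the table. Loose; origin at the centre of its underside, z up.
- cream_jar: Cream-coloured jar with a white lid, 42 mm across, 70 mm high, straight-sided from the foot up to about 38 mm; about 0.10 kg; stands on the table. Loose; origin at the centre of its underside, z up.
- wash_bottle: Bystander: whitish plastic wash bottle with a bent spout, 58 mm across, 155 mm high; stands upright among the things to be moved, to be left alone. Loose; origin at the centre of its underside, z up.
- beaker: Bystander: empty clear plastic beaker, 56 mm across the rim, 65 mm high; stands upright among the things to be moved, to be left alone. Loose; origin at the centre of its underside, z up.
- red_meter: Bystander: red handheld pH meter with a black end, 150 x 40 x 26 mm, lying on the table beyond the things to be moved, to be left alone. Loose; origin at the centre of its underside, x along its length, z up.
Things that resemble listed ones, but are neither listed nor needed, are in the scene too. What is shaped like the small_tin but pink or turquoise is not meant.

How it is judged:
At the end, for the whole second after the job is handed in: Upright (0.1 rad), released, at rest: wide tin on tile (12 mm), small tin on wide tin (10 mm), bottle on tray midway between the cards (110 +-12 mm from each, 190 +-15 from tile), jar on tray midway between bottle and wide tin (95 +-15 mm from tile, 145 +-12 from each card) (horizontal distance between wide_tin and tile below 0.012 m and z of wide_tin in the frame of tile between 0.005 and 0.011 m and horizontal distance between small_tin and wide_tin below 0.01 m and z of small_tin in the frame of wide_tin between 0.037 and 0.043 m and horizontal distance between amber_bottle and red_card between 0.098 and 0.122 m and horizontal distance between amber_bottle and blue_card between 0.098 and 0.122 m and horizontal distance between amber_bottle and tile between 0.1755 and 0.2055 m and horizontal distance between cream_jar and tile between 0.0803 and 0.1103 m and horizontal distance between cream_jar and red_card between 0.1335 and 0.1575 m and horizontal distance between cream_jar and blue_card between 0.1335 and 0.1575 m and height (world z) of each of amber_bottle, cream_jar below 0.008 m and angle between each of wide_tin, small_tin, amber_bottle, cream_jar's own z axis and vertical below 0.1 rad and linear speed of each of wide_tin, small_tin, amber_bottle, cream_jar below 0.02 m/s); the robot touches nothing.
It fails at once if the wash bottle was shifted by more than 20 mm or tipped (distance of wash_bottle from where it was at the start of the episode above 0.02 m or angle between wash_bottle's own z axis and vertical above 0.5 rad).
It fails at once if the beaker was shifted by more than 20 mm or tipped (distance of beaker from where it was at the start of the episode above 0.02 m or angle between beaker's own z axis and vertical above 0.5 rad).
It fails at once if the red meter was shifted by more than 20 mm or tipped (distance of red_meter from where it was at the start of the episode above 0.02 m).
It fails at once if one of the two tins, the bottle or the jar was tipped over (angle between any of wide_tin, small_tin, amber_bottle, cream_jar's own z axis and vertical above 0.8 rad).
It also fails if it takes over 120 s, if anything falls off the work surface, if the arm or the gripper's body presses on something with over 40 N, if the wrist force passes 120 N, or if a joint passes its speed limit or range.

### The arm

A 6-joint arm with a two-finger parallel gripper is mounted at the origin on the work surface. World frame = base frame: x ahead of the robot, y to its left, z up, the work surface at z = 0. Lengths are in m, angles in rad, forces in N, time in s.
With the tool pointing down it reaches from about 0.35 to 0.975 m from the base axis. Payload 17.4 kg.
Tool frame: the origin (TCP) lies at the very end of the fingers, on their centre line; the grasp point (between the pads) lies 19 mm behind it; z points along the fingers, y is the line along which they close (so a half turn about z gives the same grasp; the last joint's range is limited). The gripper opens to 85 mm and grips with 20 to 120 N. Pads are 22 mm wide; open, the fingers measure 114 mm over their backs; the gripper's body (76 mm by 85 mm) begins 54 mm behind the grasp point. The pads swing forward as they close: fully open they stand 13 mm farther back than shut.
Start: joints at [1.145, 0.116, 1.442, -0, 1.584, -0.038], TCP at [0.255, 0.625, 0.201] pointing down, gripper open.
Joint ranges: [-2.83, 2.83], [-0.83, 2.19], [0.07, 2.5], [-1.14, 4.28], [0.01, 3], [-2.97, 2.97]. Speed limits (rad/s): [1.89, 1.89, 2.22, 3.14, 3.14, 3.14].

### API

Orientations are given as [roll, pitch, yaw] about the fixed x, y, z axes, in that order (R = Rz(yaw) Ry(pitch) Rx(roll)).
In Python, from station import arm gives the robot as it stands.
- The arm moves only by the tool arm_command, never from a script. Its argument "commands" is a list of rows, each a list of 3 entries, a list of its own where there are three numbers: the shift along the tool's x, y, z in mm, then the turn about the tool's z in degrees, then the closure in counts, from 0 (fully open) to 255 (shut). In form: [[[tx, ty, tz], turn, hand], ...]. A call has 1 to 5 rows; each row is the pose to reach, as a shift and turn from the pose commanded when the call began, along the tool's axes at that moment; what a row does not reach only later rows make up. A row lasts 1/10 s, in which the tool goes at most 50 mm and 8.59 degrees, less where a joint would pass 70% of its speed; a pose out of reach is approached as far as the arm can. A call with a gripper value outside its range is refused whole. The fingers move at their own pace and stop on an object; "squeeze" is the grip in N (left out, the last holds). Time passes only in rows, so rows that repeat a pose let the fingers close. It gives the time, the measured TCP pose, the force, the opening and the grip force at its end, in the units of the state.
- arm.state(): the state, without advancing time (a new reading comes with each control period).
- arm.get_image(name): name is "scene" or "top" or "wrist"; returns the picture (480x640x3 uint8, red, green, blue); there is no depth.
- arm.get_calibration(name): a dict with "intrinsics" (3x3 intrinsics, pixels), "cam_to_world" (4x4, takes a point from camera to world coordinates); the wrist camera has in their place "hand_eye" (4x4, takes a point from camera to tool coordinates, whose origin is the TCP and whose axes are the flange's). Camera axes: x right, y down, z forward; pixel columns grow to the right and rows downward; lengths in m; the calibration is good to about 2 mm. The wrist camera is an equidistant fisheye: a pixel r from the principal point sees the ray r / f radians off the axis. A picture is of the moment at which its call begins: read the wrist's pose just before it. get_calibration takes no time and is no camera call.
- arm.hand_in(): hands the job in; it is judged then, once.
The state is a dict: "t": time; "q": joint angles; "joint_vel": joint speeds; "effort": joint torques, N m; "ee_pos": TCP position; "ee_rot": TCP orientation; "contact_force": force on the tool from outside, world axes, zero at the start; "moment": the same for the moment, N m; "grip_width": finger opening in m; "gripper_force": force on a finger pad.
Only numpy, scipy, OpenCV 4.12 (cv2) and the standard library are available. Lean on these libraries where they do the work, as an engineer would, in place of code of your own. Each camera call takes 0.05 s, during which the arm holds its last target. There are 200 camera calls.

## Working session

There is one attempt and no reset: what is moved stays moved. The work goes in short steps, Python scripts to look and compute and a tool call to move; the robot and the scene stay as the last step left them, time stands still between calls to the robot, and variables do not carry over. Pictures are saved under pics/ and viewed, at most 14 in all, crops included, and the job is handed in when it is done.

Besides the shell and the picture viewer there is one more tool, called after "Request:" as name(argument=value, ...), one argument or row to a line, values as JSON. arm_command: Moves the arm, as the interface text tells. Its arguments: {"type":"object","properties":{"commands":{"type":"array"},"squeeze":{"type":"number"}},"required":["commands"]}

```bash
mkdir -p pics; ls; python3 - <<'E'
from station import arm
import cv2,numpy as np
s=arm.state();print(s)
for n in("scene","top"):
    cv2.imwrite(f"pics/{n}0.png",arm.get_image(n)[:,:,::-1]);c=arm.get_calibration(n);print(n,np.round(c["intrinsics"],1).tolist(),np.round(c["cam_to_world"],4).tolist())
c=arm.get_calibration("wrist");print({k:np.round(v,4).tolist() for k,v in c.items() if not isinstance(v,str)})
E
```

```text
pics
{'t': 0.0, 'q': array([ 1.14516546e+00,  1.16492835e-01,  1.44229728e+00,  7.49970300e-06,
        1.58401860e+00, -3.77959531e-02]), 'joint_vel': array([-6.69137585e-04,  1.60995742e-04,  3.44552523e-04, -7.86849450e-04,
       -6.57366998e-05, -2.01902727e-03]), 'effort': array([-1.58239036e-04, -7.32015252e+01, -6.32485914e+01,  3.18058642e-05,
        6.39838996e-03,  5.50261643e-05]), 'ee_pos': array([0.25517769, 0.62464418, 0.20023771]), 'ee_rot': array([-3.14037774e+00, -5.34451225e-05,  2.75375780e+00]), 'contact_force': array([ 0.83630581, -0.22692196, -0.43290704]), 'moment': array([-0.00851563, -0.08907124, -0.00586656]), 'gripper_force': 0.0, 'grip_width': 0.08580382216789453}
scene [[469.3, 0.0, 315.8], [0.0, 469.3, 239.2], [0.0, 0.0, 1.0]] [[-0.2578, 0.7132, -0.6519, 1.2165], [0.9662, 0.1892, -0.1751, 0.2617], [-0.0015, -0.675, -0.7378, 0.8831], [0.0, 0.0, 0.0, 1.0]]
top [[561.0, 0.0, 314.7], [0.0, 561.0, 229.2], [0.0, 0.0, 1.0]] [[-0.0278, -0.9877, 0.1536, 0.3236], [-0.9995, 0.0255, -0.0167, 0.0972], [0.0126, -0.154, -0.988, 1.1203], [0.0, 0.0, 0.0, 1.0]]
{'intrinsics': [[371.6483, 0.0, 324.7704], [0.0, 371.6483, 243.6695], [0.0, 0.0, 1.0]], 'hand_eye': [[0.0002, -0.9496, -0.3134, 0.0802], [1.0, -0.0003, 0.0014, 0.0001], [-0.0014, -0.3134, 0.9496, -0.1728], [0.0, 0.0, 0.0, 1.0]]}
```

View pics/top0.png

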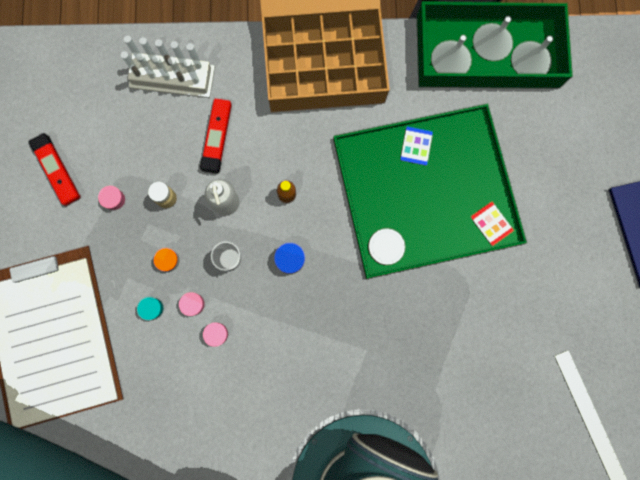

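View pics/scene0.png

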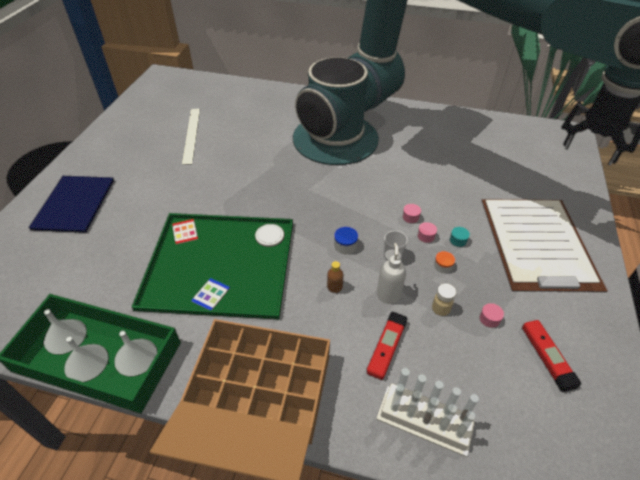

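The top view shows: wide tin blue (289,258); small tin orange (165,260), with lookalikes pink (110,197), (190,304), (214,335) and turquoise (149,309). The bottle with the yellow cap is at (287,190) and the cream jar at (160,194). The wash bottle is at (220,197) and the beaker at (226,256). In the tray the tile is at (387,246), the blue card at (417,146) and the red card at (492,223). I choose the orange one by its colour and check it in a close crop.

```bash
cat > h.py <<'E'
from station import arm
import cv2,numpy as np
def ray(n,uv,z,st=None):
    c=arm.get_calibration(n);K=c["intrinsics"]
    x=(uv[0]-K[0,2])/K[0,0];y=(uv[1]-K[1,2])/K[1,1]
    if n=="wrist":
        from scipy.spatial.transform import Rotation as R
        r=np.hypot(x,y);d=np.array([x/r*np.sin(r),y/r*np.sin(r),np.cos(r)])
        T=np.eye(4);T[:3,:3]=R.from_euler('xyz',st["ee_rot"]).as_matrix();T[:3,3]=st["ee_pos"];T=T@c["hand_eye"]
    else: d=np.array([x,y,1.]);T=c["cam_to_world"]
    d=T[:3,:3]@d;o=T[:3,3];return o+d*(z-o[2])/d[2]
RNG={"blue":((105,150,60),(125,255,255)),"orange":((8,170,120),(17,255,255)),"yellow":((24,150,120),(34,255,255)),"white":((0,0,185),(179,45,255)),"green":((50,150,30),(80,255,255))}
def blobs(im,col,amin=30):
    m=cv2.inRange(cv2.cvtColor(im,cv2.COLOR_RGB2HSV),*map(np.array,RNG[col]))
    n,l,s,c=cv2.connectedComponentsWithStats(m)
    return [(c[i].round(1).tolist(),s[i].tolist()) for i in range(1,n) if s[i,4]>=amin]
def tool(p,st):
    "shift in tool axes (mm) from TCP to world p"
    from scipy.spatial.transform import Rotation as R
    return (R.from_euler('xyz',st["ee_rot"]).as_matrix().T@(np.array(p)-st["ee_pos"])*1000).round(1)
E
python3 - <<'E'
from h import *
im=cv2.imread("pics/top0.png")[:,:,::-1].copy();sc=cv2.imread("pics/scene0.png")[:,:,::-1].copy()
for n,I in(("top",im),("scene",sc)):
    for c,z in(("blue",.04),("orange",.03),("yellow",.085),("white",.07)):
        for b in blobs(I,c): print(n,c,b,np.round(ray(n,b[0],z)[:2],4))
    # non-green in tray
    hsv=cv2.cvtColor(I,cv2.COLOR_RGB2HSV);g=cv2.inRange(hsv,*map(np.array,RNG["green"]))
    cs,_=cv2.findContours(g,cv2.RETR_CCOMP,cv2.CHAIN_APPROX_NONE)[:2]
    for k in cs:
        a=cv2.contourArea(k)
        if 300<a<3000:
            M=cv2.moments(k);u=(M["m10"]/a,M["m01"]/a);print(n,"hole",np.round(u,1),a,np.round(ray(n,u,.012)[:2],4),np.round(ray(n,u,.007)[:2],4))
cv2.imwrite("pics/crop1.png",cv2.resize(im[120:360,60:340,::-1],None,fx=2.8,fy=2.5,interpolation=cv2.INTER_CUBIC)[:600])
E
```

```text
top blue ([418.7, 130.4], [406, 127, 26, 8, 77]) [ 0.6871 -0.1356]
top blue ([413.2, 160.6], [401, 157, 26, 8, 86]) [ 0.6248 -0.1211]
top blue ([289.1, 257.7], [275, 243, 30, 30, 702]) [0.4372 0.1299]
top orange ([165.1, 259.4], [154, 248, 23, 23, 418]) [0.4413 0.3711]
top yellow ([285.1, 185.4], [280, 181, 11, 10, 91]) [0.5698 0.1332]
top white ([508.6, 40.4], [505, 31, 7, 20, 67]) [ 0.8607 -0.3208]
top white ([126.8, 38.3], [124, 35, 7, 7, 39]) [0.8814 0.4429]
top white ([142.5, 40.0], [139, 37, 8, 7, 42]) [0.8771 0.4117]
top white ([158.0, 42.0], [155, 39, 7, 7, 39]) [0.8722 0.3808]
top white ([173.8, 43.8], [171, 41, 7, 7, 39]) [0.8677 0.3495]
top white ([189.5, 45.9], [186, 43, 8, 7, 43]) [0.8626 0.3183]
top white ([465.9, 57.3], [462, 46, 9, 25, 113]) [ 0.8265 -0.2322]
top white ([123.8, 54.1], [121, 51, 7, 7, 40]) [0.848 0.448]
top white ([546.9, 58.7], [545, 50, 5, 18, 31]) [ 0.82   -0.3946]
top white ([143.8, 56.0], [138, 53, 12, 8, 53]) [0.8431 0.4084]
top white ([158.3, 57.7], [153, 55, 11, 7, 49]) [0.8389 0.3798]
top white ([174.3, 59.7], [171, 57, 8, 7, 41]) [0.834  0.34
[... 3044 characters left out ...]
) [ 0.7075 -0.1073]
scene white ([446.6, 290.2], [438, 284, 18, 14, 196]) [0.569  0.3766]
scene white ([416.0, 421.3], [377, 384, 92, 71, 1049]) [0.8666 0.3467]
scene white ([474.1, 397.3], [471, 395, 7, 6, 31]) [0.7966 0.4423]
scene white ([405.2, 400.0], [400, 396, 11, 9, 84]) [0.8334 0.3235]
scene white ([422.0, 406.1], [418, 402, 9, 9, 76]) [0.8369 0.3537]
scene white ([438.5, 412.8], [434, 409, 10, 9, 73]) [0.8415 0.383 ]
scene white ([455.5, 419.7], [451, 415, 10, 9, 70]) [0.8462 0.4126]
scene hole [133.9 355.1] 1566.0 [ 0.8542 -0.2229] [ 0.8521 -0.2257]
scene hole [210.1 294. ] 836.5 [ 0.6715 -0.1339] [ 0.6684 -0.1361]
scene hole [184.3 231. ] 656.0 [ 0.5056 -0.2775] [ 0.5016 -0.2805]
```

View pics/crop1.png

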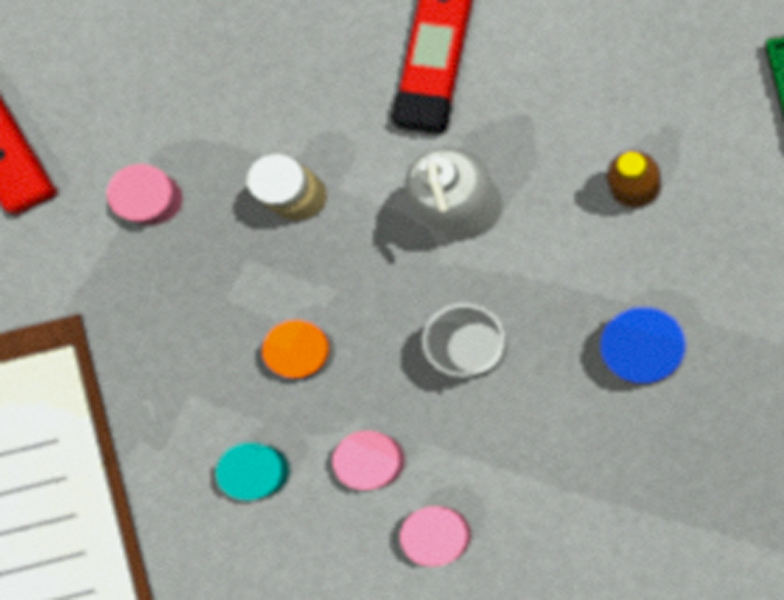

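The crop confirms it: orange tin at crop (295,350), wide blue tin (642,345), jar (275,180), bottle (632,170). The three tray sides come out at 220 mm each, so the measurements hold. Moving above the wide tin now.

Request:
arm_command(
  commands=[
    [[-180,-195,0],0,0],
    [[-180,-195,0],0,0],
    [[-180,-195,0],0,0],
    [[-180,-195,0],0,0],
    [[-180,-195,0],0,0],
  ],
  squeeze=40,
)

```text
t: 0.6
ee_pos: [0.3429, 0.3888, 0.2007]
ee_rot: [-3.141, -0.0, 2.754]
contact_force: [0.8, -0.5, 0.3]
grip_width: 0.0856
gripper_force: 0.0
```

Request:
arm_command(
  commands=[
    [[-178,-194,40],0,0],
    [[-178,-194,40],0,0],
    [[-178,-194,40],0,0],
    [[-178,-194,40],0,0],
    [[-178,-194,40],0,0],
  ],
)

```text
t: 1.1
ee_pos: [0.4287, 0.157, 0.1632]
ee_rot: [3.141, 0.0, 2.754]
contact_force: [1.4, 0.5, -0.2]
grip_width: 0.0854
gripper_force: 0.0
```

Request:
arm_command(
  commands=[
    [[0,0,0],0,0],
    [[0,0,0],0,0],
    [[0,0,0],0,0],
  ],
)

```text
t: 1.4
ee_pos: [0.4284, 0.1595, 0.1635]
ee_rot: [3.141, -0.0, 2.754]
contact_force: [-0.6, -0.2, 0.0]
grip_width: 0.0854
gripper_force: 0.0
```

```bash
cat >> h.py <<'E'
def wlook(name,col,z,guess,amin=200):
    st=arm.state();im=arm.get_image("wrist");cv2.imwrite(f"pics/{name}.png",im[:,:,::-1])
    print("tcp",st["ee_pos"].round(4),st["ee_rot"].round(3),"shift to guess",tool([*guess,0],st))
    for b in blobs(im,col,amin):
        p=ray("wrist",b[0],z,st)
        if np.hypot(*(p[:2]-guess))<.06: print(b,p[:2].round(4),"shift",tool([*p[:2],0],st))
E
python3 - <<'E'
from h import *
wlook("w1","blue",.04,[.438,.130])
E
```

```text
tcp [0.4284 0.1595 0.1635] [ 3.141 -0.     2.754] shift to guess [-20.  -23.8 163.5]
([296.8, 245.5], [263, 213, 69, 66, 3553]) [0.4376 0.131 ] shift [-19.3 -23.  163.5]
```

Request:
arm_command(
  commands=[
    [[-19,-23,0],0,0],
    [[-19,-23,50],0,0],
    [[-19,-23,100],0,0],
    [[-19,-23,130],0,0],
    [[-19,-23,155],0,0],
  ],
)

```text
t: 1.95
ee_pos: [0.4364, 0.1316, 0.0064]
ee_rot: [-3.141, -0.001, 2.756]
contact_force: [0.3, -0.7, 0.6]
grip_width: 0.0856
gripper_force: 0.0
```

Request:
arm_command(
  commands=[
    [[0,0,0],0,0],
    [[0,0,0],0,0],
    [[0,0,0],0,255],
    [[0,0,0],0,255],
    [[0,0,0],0,255],
  ],
)

```text
t: 2.45
ee_pos: [0.438, 0.1306, 0.0095]
ee_rot: [3.141, 0.001, 2.754]
contact_force: [-0.2, 0.4, 0.2]
grip_width: 0.0436
gripper_force: 0.0
```

Request:
arm_command(
  commands=[
    [[0,0,0],0,255],
    [[0,0,0],0,255],
    [[0,0,0],0,255],
    [[0,0,0],0,255],
    [[0,0,0],0,255],
  ],
)

```text
t: 2.95
ee_pos: [0.4384, 0.1305, 0.0097]
ee_rot: [3.141, 0.002, 2.754]
contact_force: [0.1, -1.2, 9.2]
grip_width: 0.0006
gripper_force: 4.5
```

Request:
arm_command(
  commands=[
    [[0,0,-20],0,255],
    [[0,0,-40],0,255],
    [[0,0,-60],0,255],
    [[0,0,-60],0,255],
    [[0,0,-60],0,255],
  ],
)

```text
t: 3.45
ee_pos: [0.4376, 0.1304, 0.0684]
ee_rot: [3.141, 0.0, 2.754]
contact_force: [-0.4, -0.9, -0.5]
grip_width: 0.0003
gripper_force: 0.0
```

The grip missed: the fingers shut fully on nothing. I'll look.

```bash
python3 - <<'E'
from h import *
wlook("w2","blue",.04,[.438,.130])
t=arm.get_image("top")
for b in blobs(t,"blue",300): print("top",b,ray("top",b[0],.04)[:2].round(4))
w=cv2.imread("pics/w2.png");cv2.imwrite("pics/v3.png",np.hstack([cv2.resize(w,(400,300)),cv2.resize(t[150:330,180:420,::-1],(400,300))]))
E
```

```text
tcp [0.4376 0.1304 0.0684] [3.141 0.    2.754] shift to guess [-0.5 -0.2 68.4]
([323.9, 262.2], [275, 218, 99, 91, 6898]) [0.4353 0.1312] shift [ 2.4 -0.1 68.4]
```

View pics/v3.png

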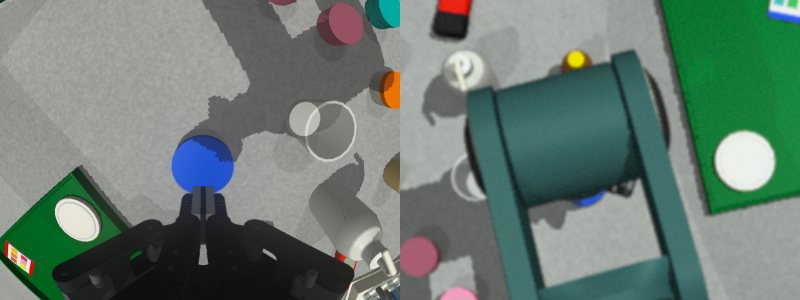

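```bash
python3 - <<'E'
from h import *
w=cv2.imread("pics/w2.png");cv2.imwrite("pics/v4.png",cv2.resize(w[180:400,180:470],None,fx=2.7,fy=2.7,interpolation=cv2.INTER_CUBIC))
E
```

```text
(no output)
```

View pics/v4.png

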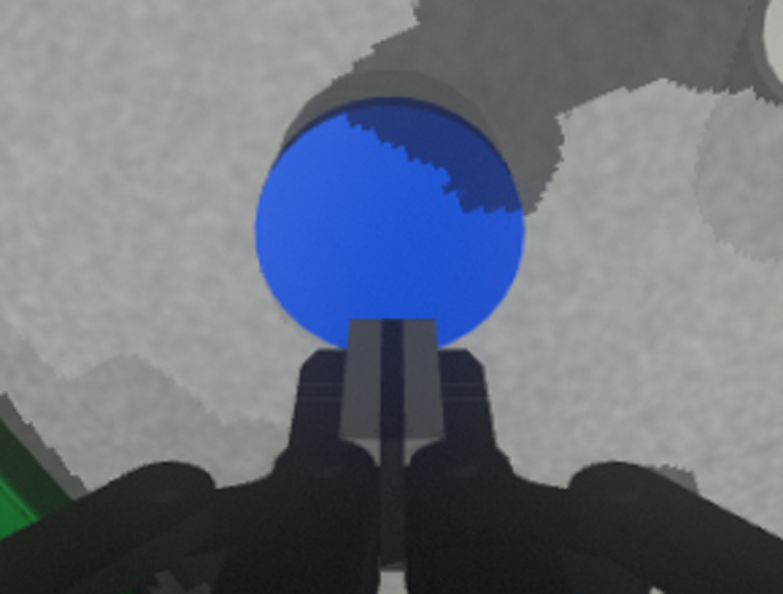

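The tin still stands centred below at raw (324,265). The shut pads end at row ~298, well above where the stated TCP should appear. So the tips may really sit ~30 mm behind the reported TCP, which fits them closing on top of the lid with 9 N. I'll check against the scene camera.

```bash
python3 - <<'E'
from h import *
im=arm.get_image("scene");c=arm.get_calibration("scene");st=arm.state();T=np.linalg.inv(c["cam_to_world"])
f=5;o=(290,150);crop=cv2.resize(im[o[1]:o[1]+110,o[0]:o[0]+120,::-1].copy(),None,fx=f,fy=f,interpolation=cv2.INTER_CUBIC)
for dz,col in((0,(0,0,255)),(.03,(0,255,0)),(.043,(255,0,255))):
    p=T@np.append(st["ee_pos"]+[0,0,dz],1);u=c["intrinsics"]@p[:3];u=u[:2]/u[2];print(dz,u)
    cv2.circle(crop,tuple(int(x) for x in (u-o)*f),4,col,-1)
cv2.imwrite("pics/v5.png",crop)
E
```

```text
0 [346.99737269 226.7344812 ]
0.03 [347.5988443  217.93004919]
0.043 [347.86699101 214.00487719]
```

View pics/v5.png

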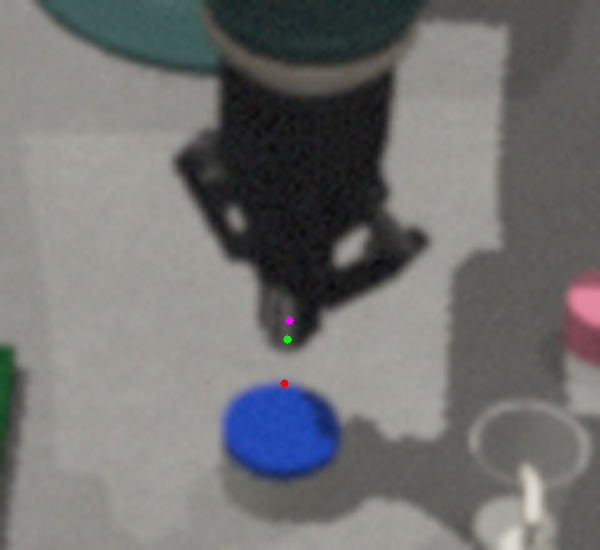

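Confirmed: the real tips sit about 29 mm behind the reported TCP (crop y≈348, between 0 mm at 384 and 30 mm at 340). I'll subtract 29 mm in z from now on and descend in steps, watching the force.

Request:
arm_command(
  commands=[
    [[0,0,0],0,0],
    [[0,0,0],0,0],
    [[0,0,0],0,0],
    [[0,0,0],0,0],
    [[0,0,30],0,0],
  ],
)

```text
t: 4.1
ee_pos: [0.4396, 0.131, 0.0414]
ee_rot: [3.138, 0.005, 2.754]
contact_force: [0.6, -0.0, -0.5]
grip_width: 0.0722
gripper_force: 0.0
```

Request:
arm_command(
  commands=[
    [[0,0,20],0,0],
    [[0,0,36],0,0],
    [[0,0,44],0,0],
    [[0,0,44],0,0],
  ],
)

```text
t: 4.5
ee_pos: [0.437, 0.1303, -0.0063]
ee_rot: [-3.141, -0.001, 2.754]
contact_force: [0.2, -0.0, 0.1]
grip_width: 0.0855
gripper_force: 0.0
```

Request:
arm_command(
  commands=[
    [[0,0,5],0,0],
    [[0,0,10],0,0],
    [[0,0,15],0,0],
    [[0,0,15],0,0],
  ],
)

```text
t: 4.9
ee_pos: [0.4372, 0.1304, -0.0211]
ee_rot: [-3.141, -0.0, 2.754]
contact_force: [0.4, 0.3, 0.8]
grip_width: 0.0854
gripper_force: 0.0
```

Request:
arm_command(
  commands=[
    [[0,0,0],0,255],
    [[0,0,0],0,255],
    [[0,0,0],0,255],
    [[0,0,0],0,255],
    [[0,0,0],0,255],
  ],
)

```text
t: 5.4
ee_pos: [0.4378, 0.1305, -0.0201]
ee_rot: [3.141, 0.001, 2.754]
contact_force: [-1.5, 0.1, 5.5]
grip_width: 0.0571
gripper_force: 43.3
```

Request:
arm_command(
  commands=[
    [[0,0,-20],0,255],
    [[0,0,-50],0,255],
    [[0,0,-80],0,255],
    [[-25,-46,-80],0,255],
    [[-47,-86,-80],0,255],
  ],
)

```text
t: 5.9
ee_pos: [0.4487, 0.0327, 0.0604]
ee_rot: [3.141, 0.002, 2.757]
contact_force: [1.3, -0.5, -2.2]
grip_width: 0.0568
gripper_force: 43.6
```

Request:
arm_command(
  commands=[
    [[-46,-86,0],0,255],
    [[-46,-86,0],0,255],
    [[-46,-86,0],0,255],
    [[-46,-86,0],0,255],
    [[-46,-86,0],0,255],
  ],
)

```text
t: 6.4
ee_pos: [0.4583, -0.0633, 0.0592]
ee_rot: [3.141, -0.001, 2.754]
contact_force: [0.6, 0.1, -1.8]
grip_width: 0.0566
gripper_force: 43.7
```

```bash
python3 - <<'E'
from h import *
st=arm.state();print(st["ee_pos"],tool([.4585,-.064,-.0075],st),st["grip_width"],st["gripper_force"])
E
```

```text
[ 0.45834005 -0.06328255  0.05916552] [-0.5 -0.6 66.7] 0.05664196359683305 43.72800171375275
```

Request:
arm_command(
  commands=[
    [[0,0,25],0,255],
    [[0,0,50],0,255],
    [[0,0,60],0,255],
    [[0,0,64],0,255],
    [[0,0,66],0,255],
  ],
)

```text
t: 6.9
ee_pos: [0.4588, -0.0635, -0.0061]
ee_rot: [3.142, 0.0, 2.755]
contact_force: [0.4, -0.6, -2.6]
grip_width: 0.0569
gripper_force: 43.8
```

Request:
arm_command(
  commands=[
    [[0,0,0],0,255],
    [[0,0,0],0,255],
    [[0,0,0],0,50],
    [[0,0,0],0,50],
    [[0,0,0],0,20],
  ],
)

```text
t: 7.4
ee_pos: [0.4587, -0.064, -0.0062]
ee_rot: [3.141, 0.001, 2.754]
contact_force: [0.9, -0.2, 0.5]
grip_width: 0.0786
gripper_force: 0.0
```

Request:
arm_command(
  commands=[
    [[0,0,0],0,0],
    [[0,0,-20],0,0],
    [[0,0,-60],0,0],
    [[0,0,-110],0,0],
    [[0,0,-150],0,0],
  ],
)

```text
t: 7.9
ee_pos: [0.4586, -0.064, 0.1462]
ee_rot: [3.141, 0.001, 2.754]
contact_force: [1.9, 0.4, -0.4]
grip_width: 0.0854
gripper_force: 0.0
```

Request:
arm_command(
  commands=[
    [[-5,200,10],0,0],
    [[-5,200,10],0,0],
    [[-5,200,10],0,0],
    [[-5,200,10],0,0],
    [[-5,200,10],0,0],
  ],
)

```text
t: 8.4
ee_pos: [0.5396, 0.1236, 0.1325]
ee_rot: [3.141, -0.001, 2.758]
contact_force: [-0.8, -0.2, -0.1]
grip_width: 0.0853
gripper_force: 0.0
```

```bash
python3 - <<'E'
from h import *
st=arm.state();print(st["ee_pos"],st["ee_rot"],tool([.442,.371,.15],st),st["grip_width"])
t=arm.get_image("top")
for b in blobs(t,"blue",300): print("top",b,ray("top",b[0],.052)[:2].round(4))
E
```

```text
[0.53964262 0.12357656 0.13251932] [ 3.14138396e+00 -1.39778437e-03  2.75759681e+00] [183.2 192.8 -17.2] 0.08525678655079792
top ([389.2, 243.2], [374, 229, 31, 30, 708]) [ 0.4588 -0.0634]
```

Wide tin sits on the tile (within 1 mm). On to the small tin.

Request:
arm_command(
  commands=[
    [[100,60,-20],0,0],
    [[100,60,-20],0,0],
    [[183,193,-20],0,0],
    [[183,193,-20],0,0],
    [[183,193,-20],0,0],
  ],
)

```text
t: 8.95
ee_pos: [0.4468, 0.3454, 0.1537]
ee_rot: [3.141, 0.001, 2.753]
contact_force: [1.7, -0.2, 0.5]
grip_width: 0.0852
gripper_force: 0.0
```

Request:
arm_command(
  commands=[
    [[20,35,20],0,0],
    [[20,35,20],0,0],
    [[20,35,20],0,0],
  ],
)

```text
t: 9.25
ee_pos: [0.4419, 0.3841, 0.1326]
ee_rot: [-3.14, -0.0, 2.755]
contact_force: [0.0, 0.4, 0.4]
grip_width: 0.0857
gripper_force: 0.0
```

```bash
python3 - <<'E'
from h import *
wlook("w6","orange",.03,[.442,.371])
E
```

```text
tcp [0.4419 0.3841 0.1326] [-3.14  -0.     2.755] shift to guess [ -5.1 -11.9 132.6]
([310.8, 236.1], [283, 209, 57, 55, 2470]) [0.4421 0.3727] shift [ -4.5 -10.3 132.6]
```

Request:
arm_command(
  commands=[
    [[-5,-11,40],0,0],
    [[-5,-11,85],0,0],
    [[-5,-11,120],0,0],
    [[-5,-11,145],0,0],
    [[-5,-11,152],0,0],
  ],
)

```text
t: 9.8
ee_pos: [0.4423, 0.3703, -0.0209]
ee_rot: [-3.139, -0.001, 2.752]
contact_force: [1.1, 0.4, 0.5]
grip_width: 0.0854
gripper_force: 0.0
```

Request:
arm_command(
  commands=[
    [[0,0,3],0,0],
    [[0,0,5],0,0],
    [[0,0,5],0,255],
    [[0,0,5],0,255],
    [[0,0,5],0,255],
  ],
)

```text
t: 10.3
ee_pos: [0.4428, 0.3728, -0.0232]
ee_rot: [3.141, 0.001, 2.754]
contact_force: [0.6, -0.4, 0.5]
grip_width: 0.044
gripper_force: 0.4
```

Request:
arm_command(
  commands=[
    [[0,0,0],0,255],
    [[0,0,0],0,255],
    [[0,0,0],0,255],
  ],
)

```text
t: 10.6
ee_pos: [0.4429, 0.3729, -0.0229]
ee_rot: [3.141, 0.001, 2.754]
contact_force: [-1.3, -1.7, 6.1]
grip_width: 0.0425
gripper_force: 40.4
```

Request:
arm_command(
  commands=[
    [[0,0,-40],0,255],
    [[0,0,-90],0,255],
    [[0,0,-140],0,255],
    [[0,0,-185],0,255],
    [[-18,-40,-185],0,255],
  ],
)

```text
t: 11.1
ee_pos: [0.4456, 0.332, 0.1682]
ee_rot: [3.133, 0.005, 2.757]
contact_force: [1.0, -1.1, -0.6]
grip_width: 0.0425
gripper_force: 41.0
```

Request:
arm_command(
  commands=[
    [[-80,-178,0],0,255],
    [[-80,-178,0],0,255],
    [[-80,-178,0],0,255],
    [[-80,-178,0],0,255],
    [[-80,-178,0],0,255],
  ],
)

```text
t: 11.6
ee_pos: [0.451, 0.1297, 0.1617]
ee_rot: [-3.141, 0.002, 2.75]
contact_force: [0.3, 1.0, -0.5]
grip_width: 0.0426
gripper_force: 41.0
```

Request:
arm_command(
  commands=[
    [[-82,-180,50],0,255],
    [[-82,-180,50],0,255],
    [[-82,-180,50],0,255],
    [[-82,-180,50],0,255],
    [[-82,-180,50],0,255],
  ],
)

```text
t: 12.1
ee_pos: [0.458, -0.0676, 0.1097]
ee_rot: [-3.14, -0.001, 2.75]
contact_force: [-0.6, 0.8, -0.2]
grip_width: 0.043
gripper_force: 41.1
```

Request:
arm_command(
  commands=[
    [[0,0,0],0,255],
    [[0,0,0],0,255],
  ],
)

```text
t: 12.3
ee_pos: [0.459, -0.063, 0.1115]
ee_rot: [3.141, 0.0, 2.754]
contact_force: [-0.2, -0.3, -0.3]
grip_width: 0.0429
gripper_force: 41.1
```

```bash
python3 - <<'E'
from h import *
st=arm.state();print(st["ee_pos"],tool([.4588,-.0634,.030],st),st["grip_width"],st["gripper_force"])
wlook("w7","blue",.052,[.4588,-.0634])
wlook("w7","orange",.09,[.4588,-.0634])
E
```

```text
[ 0.45897162 -0.06299962  0.11150387] [ 0.  -0.5 81.5] 0.04292116411817345 41.13734185695648
tcp [ 0.459  -0.063   0.1115] [3.141 0.    2.754] shift to guess [  0.   -0.5 111.5]
([323.6, 241.1], [280, 206, 88, 71, 4659]) [ 0.454  -0.0613] shift [  5.3  -0.3 111.5]
tcp [ 0.459  -0.0627  0.1116] [3.141e+00 1.000e-03 2.755e+00] shift to guess [  0.   -0.7 111.6]
([324.9, 340.3], [269, 293, 112, 96, 8590]) [ 0.5027 -0.0799] shift [-46.8   0.5 111.6]
```

Request:
arm_command(
  commands=[
    [[0,0,30],0,255],
    [[0,0,60],0,255],
    [[0,0,72],0,255],
    [[0,0,78],0,255],
    [[0,0,81],0,255],
  ],
)

```text
t: 12.9
ee_pos: [0.4591, -0.0636, 0.0306]
ee_rot: [3.141, 0.001, 2.755]
contact_force: [0.1, 0.1, -0.8]
grip_width: 0.0426
gripper_force: 41.1
```

Request:
arm_command(
  commands=[
    [[0,0,0],0,255],
    [[0,0,0],0,255],
    [[0,0,0],0,100],
    [[0,0,0],0,60],
    [[0,0,0],0,60],
  ],
)

```text
t: 13.4
ee_pos: [0.4588, -0.064, 0.0303]
ee_rot: [3.141, 0.0, 2.754]
contact_force: [0.1, 0.4, -0.2]
grip_width: 0.0653
gripper_force: 0.0
```

Request:
arm_command(
  commands=[
    [[0,0,0],0,0],
    [[0,0,-20],0,0],
    [[0,0,-60],0,0],
    [[0,0,-100],0,0],
    [[0,0,-120],0,0],
  ],
)

```text
t: 13.9
ee_pos: [0.4594, -0.0641, 0.1537]
ee_rot: [3.141, 0.004, 2.754]
contact_force: [1.1, 0.6, 0.3]
grip_width: 0.0853
gripper_force: 0.0
```

Request:
arm_command(
  commands=[
    [[0,200,0],0,0],
    [[0,200,0],0,0],
    [[0,200,0],0,0],
    [[0,200,0],0,0],
    [[0,200,0],0,0],
  ],
)

```text
t: 14.4
ee_pos: [0.5352, 0.1255, 0.1494]
ee_rot: [3.141, -0.001, 2.758]
contact_force: [-0.5, -0.9, 0.0]
grip_width: 0.0853
gripper_force: 0.0
```

```bash
python3 - <<'E'
from h import *
t=arm.get_image("top");cv2.imwrite("pics/top8.png",t[:,:,::-1])
for b in blobs(t,"orange",200): print("top",b,ray("top",b[0],.082)[:2].round(4))
for b in blobs(t,"blue",100): print("top",b)
for b in blobs(t,"yellow"): print(b,ray("top",b[0],.085)[:2].round(4))
wlook("w8","yellow",.085,[.57,.133],60)
E
```

```text
top ([390.1, 241.3], [380, 231, 23, 23, 276]) [ 0.4586 -0.0608]
top ([383.4, 247.7], [375, 229, 30, 30, 153])
tcp [0.5345 0.1234 0.1495] [-3.141e+00 -1.000e-03  2.757e+00] shift to guess [-29.4  22.3 149.4]
([356.8, 286.4], [344, 275, 26, 24, 490]) [0.5707 0.1336] shift [-29.9  23.1 149.4]
```

Stack is in place (orange centre within ~3 mm). Bottle next.

Request:
arm_command(
  commands=[
    [[-30,23,0],0,0],
    [[-30,23,40],0,0],
    [[-30,23,90],0,0],
    [[-30,23,130],0,0],
    [[-30,23,155],0,0],
  ],
)

```text
t: 15.0
ee_pos: [0.5691, 0.1294, -0.0081]
ee_rot: [-3.14, -0.002, 2.752]
contact_force: [-1.2, 0.8, -0.5]
grip_width: 0.0856
gripper_force: 0.0
```

Request:
arm_command(
  commands=[
    [[0,0,5],0,0],
    [[0,0,6],0,0],
    [[0,0,6],0,255],
    [[0,0,6],0,255],
    [[0,0,6],0,255],
  ],
)

```text
t: 15.5
ee_pos: [0.5714, 0.1312, -0.0096]
ee_rot: [3.141, 0.002, 2.754]
contact_force: [-0.1, 0.1, -0.2]
grip_width: 0.0442
gripper_force: 0.0
```

Request:
arm_command(
  commands=[
    [[0,0,0],0,255],
    [[0,0,0],0,255],
    [[0,0,0],0,255],
    [[0,0,0],0,255],
  ],
)

```text
t: 15.9
ee_pos: [0.5714, 0.1312, -0.0096]
ee_rot: [3.141, 0.001, 2.754]
contact_force: [-1.5, -0.8, 8.0]
grip_width: 0.0372
gripper_force: 39.7
```

Request:
arm_command(
  commands=[
    [[0,0,-30],0,255],
    [[0,0,-70],0,255],
    [[0,0,-100],0,255],
    [[-20,-44,-100],0,255],
    [[-40,-89,-100],0,255],
  ],
)

```text
t: 16.4
ee_pos: [0.5746, 0.0334, 0.0907]
ee_rot: [3.141, 0.002, 2.757]
contact_force: [0.8, -0.0, -1.9]
grip_width: 0.037
gripper_force: 40.6
```

Request:
arm_command(
  commands=[
    [[-100,-220,0],0,255],
    [[-100,-220,0],0,255],
    [[-100,-220,0],0,255],
    [[-100,-220,0],0,255],
    [[-100,-220,0],0,255],
  ],
)

```text
t: 16.9
ee_pos: [0.5832, -0.2105, 0.0895]
ee_rot: [-3.141, 0.001, 2.753]
contact_force: [0.9, -0.2, -1.7]
grip_width: 0.0368
gripper_force: 40.6
```

Request:
arm_command(
  commands=[
    [[0,0,0],0,255],
    [[0,0,0],0,255],
  ],
)

```text
t: 17.1
ee_pos: [0.5833, -0.2085, 0.089]
ee_rot: [3.141, -0.0, 2.752]
contact_force: [-0.2, 0.2, -1.6]
grip_width: 0.0368
gripper_force: 40.7
```

```bash
python3 - <<'E'
from h import *
st=arm.state();print(st["ee_pos"],tool([.5838,-.208,-.0045],st),st["grip_width"],st["gripper_force"])
E
```

```text
[ 0.58333318 -0.20850387  0.08901851] [-0.3  0.6 93.5] 0.03676240869782377 40.66697965376079
```

Request:
arm_command(
  commands=[
    [[0,0,30],0,255],
    [[0,0,65],0,255],
    [[0,0,83],0,255],
    [[0,0,90],0,255],
    [[0,0,93],0,255],
  ],
)

```text
t: 17.6
ee_pos: [0.5837, -0.2069, -0.004]
ee_rot: [3.141, -0.0, 2.755]
contact_force: [0.5, 0.2, -1.2]
grip_width: 0.0368
gripper_force: 40.7
```

Request:
arm_command(
  commands=[
    [[0,0,0],0,255],
    [[0,0,0],0,255],
    [[0,0,0],0,120],
    [[0,0,0],0,70],
    [[0,0,0],0,40],
  ],
)

```text
t: 18.1
ee_pos: [0.5837, -0.208, -0.0035]
ee_rot: [-3.142, 0.001, 2.754]
contact_force: [-0.2, 0.0, 0.5]
grip_width: 0.0715
gripper_force: 0.0
```

Request:
arm_command(
  commands=[
    [[0,0,0],0,0],
    [[0,0,-25],0,0],
    [[0,0,-70],0,0],
    [[0,0,-120],0,0],
    [[0,0,-170],0,0],
  ],
)

```text
t: 18.6
ee_pos: [0.5831, -0.2077, 0.1679]
ee_rot: [-3.142, -0.0, 2.754]
contact_force: [0.3, 0.1, -0.5]
grip_width: 0.0851
gripper_force: 0.0
```

Request:
arm_command(
  commands=[
    [[100,225,-20],0,0],
    [[100,225,-20],0,0],
    [[100,225,-20],0,0],
    [[100,225,-20],0,0],
    [[100,225,-20],0,0],
  ],
)

```text
t: 19.1
ee_pos: [0.5756, 0.0402, 0.1865]
ee_rot: [3.141, 0.0, 2.754]
contact_force: [1.1, -0.3, 0.1]
grip_width: 0.0851
gripper_force: 0.0
```

Request:
arm_command(
  commands=[
    [[100,225,0],0,0],
    [[100,225,0],0,0],
    [[100,225,0],0,0],
    [[100,225,0],0,0],
    [[100,225,0],0,0],
  ],
)

```text
t: 19.6
ee_pos: [0.568, 0.2866, 0.1862]
ee_rot: [3.141, 0.0, 2.754]
contact_force: [1.1, 0.3, 0.9]
grip_width: 0.0853
gripper_force: 0.0
```

```bash
python3 - <<'E'
from h import *
st=arm.state();print(st["ee_pos"],tool([.569,.377,.15],st),st["grip_width"])
t=arm.get_image("top");cv2.imwrite("pics/top9.png",t[:,:,::-1])
for b in blobs(t,"yellow"): print(b,ray("top",b[0],.089)[:2].round(4))
E
```

```text
[0.56802064 0.28661322 0.18620447] [33.3 84.  36.2] 0.0852785508868285
([464.0, 174.4], [459, 170, 11, 10, 87]) [ 0.5818 -0.2062]
```

Bottle is within 3 mm of its target. Now the jar.

Request:
arm_command(
  commands=[
    [[33,84,0],0,0],
    [[33,84,0],0,0],
    [[33,84,20],0,0],
    [[33,84,20],0,0],
  ],
)

```text
t: 20.05
ee_pos: [0.5687, 0.3749, 0.163]
ee_rot: [-3.138, -0.002, 2.755]
contact_force: [0.3, 0.1, -0.4]
grip_width: 0.0854
gripper_force: 0.0
```

```bash
python3 - <<'E'
from h import *
wlook("w10","white",.07,[.569,.377],100)
w=cv2.imread("pics/w10.png");cv2.imwrite("pics/v10.png",w)
E
```

```text
tcp [0.5687 0.3749 0.163 ] [-3.138e+00 -2.000e-03  2.755e+00] shift to guess [1.00e-01 2.60e+00 1.63e+02]
([327.9, 233.4], [303, 210, 50, 48, 1834]) [0.569  0.3775] shift [  0.3   3.1 163. ]
```

View pics/v10.png

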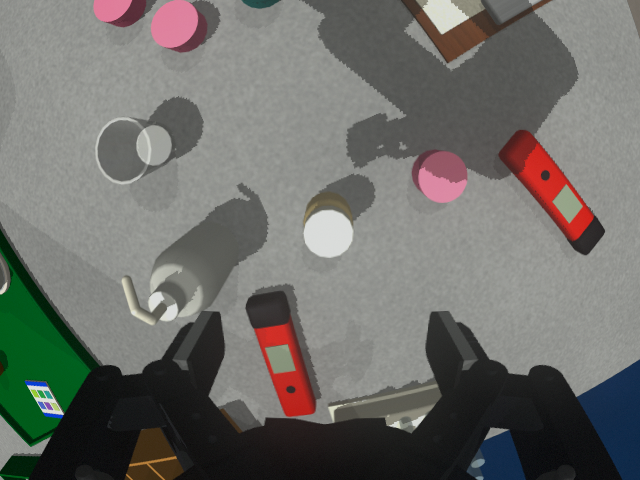

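The wrist picture shows the jar lid at (328,233) with free space on both sides: pink tin at (441,177), meter at (270,310), wash bottle at (180,290). Descending.

Request:
arm_command(
  commands=[
    [[0,3,45],0,0],
    [[0,3,90],0,0],
    [[0,3,130],0,0],
    [[0,3,160],0,0],
    [[0,3,175],0,0],
  ],
)

```text
t: 20.6
ee_pos: [0.5704, 0.3759, -0.0109]
ee_rot: [-3.14, -0.001, 2.753]
contact_force: [0.5, 0.3, -0.1]
grip_width: 0.0857
gripper_force: 0.0
```

Request:
arm_command(
  commands=[
    [[0,0,3],0,0],
    [[0,0,4],0,0],
    [[0,0,4],0,255],
    [[0,0,4],0,255],
    [[0,0,4],0,255],
  ],
)

```text
t: 21.1
ee_pos: [0.5713, 0.3776, -0.0118]
ee_rot: [3.141, 0.001, 2.754]
contact_force: [-2.3, -3.7, 3.2]
grip_width: 0.0439
gripper_force: 2.0
```

Request:
arm_command(
  commands=[
    [[0,0,0],0,255],
    [[0,0,0],0,255],
    [[0,0,0],0,255],
    [[0,0,0],0,255],
  ],
)

```text
t: 21.5
ee_pos: [0.5713, 0.3776, -0.0116]
ee_rot: [3.14, 0.001, 2.754]
contact_force: [-2.0, -1.5, 6.3]
grip_width: 0.0407
gripper_force: 40.3
```

Request:
arm_command(
  commands=[
    [[0,0,-30],0,255],
    [[0,0,-80],0,255],
    [[0,0,-130],0,255],
    [[0,0,-175],0,255],
    [[0,0,-200],0,255],
  ],
)

```text
t: 22.0
ee_pos: [0.5715, 0.3778, 0.1922]
ee_rot: [3.138, 0.003, 2.754]
contact_force: [0.6, -0.5, -0.3]
grip_width: 0.0405
gripper_force: 40.9
```

```bash
python3 - <<'E'
from h import *
st=arm.state();print(st["ee_pos"],tool([.521,-.136,.19],st),st["grip_width"],st["gripper_force"])
E
```

```text
[0.57149153 0.37776683 0.1922362 ] [-147.5 -494.7    0.7] 0.040464125020292195 40.927272659610026
```

Request:
arm_command(
  commands=[
    [[-72,-240,0],0,255],
    [[-72,-240,0],0,255],
    [[-72,-240,0],0,255],
    [[-72,-240,0],0,255],
    [[-72,-240,0],0,255],
  ],
)

```text
t: 22.5
ee_pos: [0.5462, 0.1268, 0.1874]
ee_rot: [3.141, 0.001, 2.754]
contact_force: [0.4, -0.6, -0.2]
grip_width: 0.0405
gripper_force: 40.9
```

Request:
arm_command(
  commands=[
    [[-75,-240,0],0,255],
    [[-75,-240,0],0,255],
    [[-75,-240,0],0,255],
    [[-75,-240,0],0,255],
    [[-75,-240,0],0,255],
  ],
)

```text
t: 23.0
ee_pos: [0.525, -0.1225, 0.1876]
ee_rot: [3.141, 0.001, 2.754]
contact_force: [0.5, 0.8, -1.3]
grip_width: 0.0405
gripper_force: 40.9
```

Request:
arm_command(
  commands=[
    [[0,-15,0],0,255],
    [[0,-15,50],0,255],
    [[0,-15,80],0,255],
    [[0,-15,80],0,255],
  ],
)

```text
t: 23.4
ee_pos: [0.518, -0.1338, 0.1031]
ee_rot: [-3.141, -0.006, 2.754]
contact_force: [-0.6, -0.4, -0.9]
grip_width: 0.0407
gripper_force: 41.0
```

```bash
python3 - <<'E'
from h import *
st=arm.state();print(st["ee_pos"],tool([.523,-.136,-.0065],st),st["grip_width"],st["gripper_force"])
E
```

```text
[ 0.51796106 -0.13377127  0.10314595] [-6.200e+00 -1.000e-01  1.096e+02] 0.04067112064369042 40.95224248339946
```

Request:
arm_command(
  commands=[
    [[0,0,10],0,255],
    [[0,0,30],0,255],
    [[0,0,30],0,255],
    [[0,0,30],0,255],
  ],
)

```text
t: 23.8
ee_pos: [0.5206, -0.1344, 0.0786]
ee_rot: [3.141, 0.001, 2.754]
contact_force: [0.2, 0.2, 0.0]
grip_width: 0.0406
gripper_force: 41.0
```

```bash
python3 - <<'E'
from h import *
st=arm.state();print(st["ee_pos"],tool([.523,-.136,-.0065],st),st["grip_width"],st["gripper_force"])
E
```

```text
[ 0.52057289 -0.13440633  0.07856579] [-2.7 -0.6 85.1] 0.04062893012156539 40.97644411755027
```

Request:
arm_command(
  commands=[
    [[-3,0,30],0,255],
    [[-3,0,60],0,255],
    [[-3,0,75],0,255],
    [[-3,0,82],0,255],
    [[-3,0,85],0,255],
  ],
)

```text
t: 24.3
ee_pos: [0.5232, -0.1357, -0.0072]
ee_rot: [3.142, 0.001, 2.754]
contact_force: [0.4, 0.3, -0.0]
grip_width: 0.0408
gripper_force: 41.0
```

Request:
arm_command(
  commands=[
    [[0,0,0],0,255],
    [[0,0,0],0,255],
    [[0,0,0],0,120],
    [[0,0,0],0,70],
    [[0,0,0],0,40],
  ],
)

```text
t: 24.8
ee_pos: [0.5229, -0.1356, -0.0076]
ee_rot: [3.142, 0.0, 2.754]
contact_force: [0.1, 0.7, 0.4]
grip_width: 0.0716
gripper_force: 0.0
```

Request:
arm_command(
  commands=[
    [[0,0,0],0,0],
    [[0,0,-25],0,0],
    [[0,0,-70],0,0],
    [[0,0,-120],0,0],
    [[0,0,-170],0,0],
  ],
)

```text
t: 25.3
ee_pos: [0.5223, -0.1355, 0.1639]
ee_rot: [-3.142, -0.0, 2.754]
contact_force: [1.0, -0.2, -1.3]
grip_width: 0.0855
gripper_force: 0.0
```

Request:
arm_command(
  commands=[
    [[80,225,0],0,0],
    [[80,225,0],0,0],
    [[80,225,0],0,0],
    [[80,225,0],0,0],
    [[80,225,0],0,0],
  ],
)

```text
t: 25.8
ee_pos: [0.5334, 0.1055, 0.1622]
ee_rot: [3.141, 0.0, 2.755]
contact_force: [0.7, -1.3, -0.1]
grip_width: 0.0853
gripper_force: 0.0
```

Request:
arm_command(
  commands=[
    [[0,0,0],0,0],
    [[0,0,0],0,0],
    [[0,0,0],0,0],
  ],
)

```text
t: 26.1
ee_pos: [0.5338, 0.1023, 0.162]
ee_rot: [-3.141, -0.0, 2.753]
contact_force: [0.9, 0.6, -1.4]
grip_width: 0.0856
gripper_force: 0.0
```

```bash
python3 - <<'E'
from h import *
t=arm.get_image("top");s=arm.get_image("scene");K={}
for n,I in(("top",t),("scene",s)):
  for c,z in(("orange",.082),("yellow",.089),("white",.074)):
    for b in blobs(I,c,60):
        p=ray(n,b[0],z)[:2]
        if .4<p[0]<.65 and -.3<p[1]<0: print(n,c,b,p.round(4))
cv2.imwrite("pics/end.png",np.hstack([cv2.resize(t[90:310,90:540,::-1],(400,300)),cv2.resize(s[150:400,110:540,::-1],(400,300))]))
E
```

```text
top orange ([391.0, 241.5], [383, 231, 20, 23, 225]) [ 0.4582 -0.0625]
top yellow ([464.1, 174.4], [459, 170, 11, 10, 88]) [ 0.5818 -0.2064]
top white ([416.3, 145.3], [402, 131, 30, 30, 408]) [ 0.6457 -0.1219]
top white ([426.9, 208.6], [418, 199, 19, 20, 301]) [ 0.5205 -0.1352]
top white ([491.6, 222.7], [474, 205, 37, 37, 483]) [ 0.4902 -0.2567]
top white ([394.4, 259.4], [386, 252, 18, 12, 65]) [ 0.4252 -0.0684]
scene orange ([267.0, 215.1], [259, 209, 17, 13, 180]) [ 0.4624 -0.0635]
scene white ([230.3, 229.1], [223, 224, 15, 11, 135]) [ 0.5223 -0.1359]
scene white ([183.4, 233.3], [174, 227, 22, 14, 93]) [ 0.5636 -0.238 ]
```

View pics/end.png

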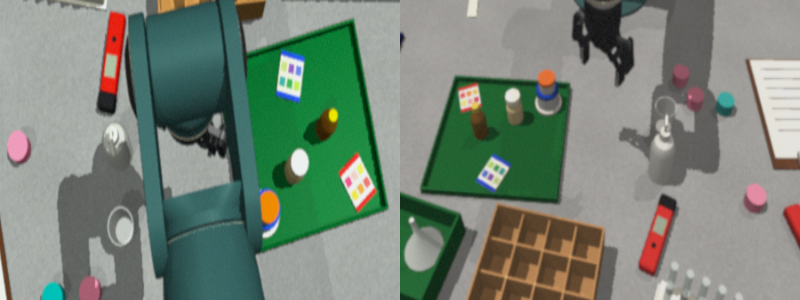

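The picture shows everything upright: stack on the tile at (547,90), jar (514,105) and bottle (478,122). The wash bottle, beaker and red meter have not moved. Handing in.

```bash
python3 -c "
from station import arm
print(arm.hand_in())"
```

```text
the job is handed in; nothing more can be done
None
```

I handed the job in at about 26 s: the wide tin is on the tile with the small tin stacked on it, and the bottle and jar are at their midpoints. All are upright and released, each within about 3 mm of its target by the cameras, and the bystanders look unmoved; hand-in returned no verdict.

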